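# Find the loose hatch and push it open

## Task

Three of the four identical hatches on the blue parts box are packed solid from beneath and one is free to rock on its pivot: press the hatches gently near an end with the fingertips to find the one that gives, then push that end down until the hatch is wide open, so that the empty compartment can be filled. Force nothing, grasp nothing, leave the gauge block, the bolt and the clips where they are, and draw back clear of the hatch, which stays open by itself.

Things in the scene. Friction and masses are not known exactly. Their poses are not given: they have to be found in the camera images.
- hatch_box: Blue steel parts box fixed to the table, 150 mm (its x) by 420 mm (its y) by 85 mm high, origin at the centre of its underside, yaw up to 0.2 rad. In its flat top lie four identical aluminium hatches, flush, in a row along its y, 85 mm apart. Hatch 1 is at +y (the robot's left), hatch 4 at -y. A bar handle juts 22 mm from each end wall.
- box_top (a point): Centre of the box's flat top, 85 mm above the table. Each hatch is a plate 110 mm (box x) by 70 mm (box y), 5 mm thick, pivoted like a see-saw on its mid-line along the box's y; pressing on that line moves none. Which hatch is free changes from run to run and cannot be seen. Beneath the free one the box is empty for 60 mm.
- hatch_1 (a joint): tilt of hatch 1 (rad): 0 = flush and shut, positive = far end (box +x) down, negative = near end down, stops at +0.75 and -0.75. If free, it turns for about 3 N at a rubber pad, either way, and stays where it is left. If packed from beneath, it gives under 1 mm at its pads and then is solid.
- hatch_1_far (a point): top of the far black rubber pad (22 mm across, 1.5 mm high) of hatch 1, 36 mm from its pivot line toward box +x; moves with the hatch
- hatch_1_near (a point): top of the near black rubber pad (22 mm across, 1.5 mm high) of hatch 1, 36 mm from its pivot line toward box -x; moves with the hatch
- hatch_2 (a joint): tilt of hatch 2 (rad): 0 = flush and shut, positive = far end (box +x) down, negative = near end down, stops at +0.75 and -0.75. If free, it turns for about 3 N at a rubber pad, either way, and stays where it is left. If packed from beneath, it gives under 1 mm at its pads and then is solid.
- hatch_2_far (a point): top of the far black rubber pad (22 mm across, 1.5 mm high) of hatch 2, 36 mm from its pivot line toward box +x; moves with the hatch
- hatch_2_near (a point): top of the near black rubber pad (22 mm across, 1.5 mm high) of hatch 2, 36 mm from its pivot line toward box -x; moves with the hatch
- hatch_3 (a joint): tilt of hatch 3 (rad): 0 = flush and shut, positive = far end (box +x) down, negative = near end down, stops at +0.75 and -0.75. If free, it turns for about 3 N at a rubber pad, either way, and stays where it is left. If packed from beneath, it gives under 1 mm at its pads and then is solid.
- hatch_3_far (a point): top of the far black rubber pad (22 mm across, 1.5 mm high) of hatch 3, 36 mm from its pivot line toward box +x; moves with the hatch
- hatch_3_near (a point): top of the near black rubber pad (22 mm across, 1.5 mm high) of hatch 3, 36 mm from its pivot line toward box -x; moves with the hatch
- hatch_4 (a joint): tilt of hatch 4 (rad): 0 = flush and shut, positive = far end (box +x) down, negative = near end down, stops at +0.75 and -0.75. If free, it turns for about 3 N at a rubber pad, either way, and stays where it is left. If packed from beneath, it gives under 1 mm at its pads and then is solid.
- hatch_4_far (a point): top of the far black rubber pad (22 mm across, 1.5 mm high) of hatch 4, 36 mm from its pivot line toward box +x; moves with the hatch
- hatch_4_near (a point): top of the near black rubber pad (22 mm across, 1.5 mm high) of hatch 4, 36 mm from its pivot line toward box -x; moves with the hatch
- gauge_block: small steel block 22x56x12 mm lying on the box's top at its +y end, clear of the hatches; origin at the centre of its underside. Leave it alone.
- bolt: steel bolt 13x15x36 mm standing on the box's top at its -y end, clear of the hatches; origin at the centre of its underside. Leave it alone.
- clip_left: black moulded clip 46x67x28 mm lying on the table by the box's +y end; origin at the centre of its underside. Leave it alone.
- clip_right: black moulded clip 47x74x31 mm lying on the table by the box's -y end; origin at the centre of its underside. Leave it alone.

How it is judged (in metres and radians):
At the end, for the whole second after the job is handed in: One hatch (only the free one can) is tilted open by at least 0.55 rad (its stop is at 0.75 rad), either way, and is at rest ((value of joint any of hatch_1, hatch_2, hatch_3, hatch_4 above 0.55 rad or value of joint any of hatch_1, hatch_2, hatch_3, hatch_4 below -0.55 rad) and velocity of joint hatch_1 between -0.1 and 0.1 rad/s and velocity of joint hatch_2 between -0.1 and 0.1 rad/s and velocity of joint hatch_3 between -0.1 and 0.1 rad/s and velocity of joint hatch_4 between -0.1 and 0.1 rad/s); the robot touches nothing.
It fails at once if a bystander (gauge block, bolt or clip) is moved by more than 15 mm, or lifted (distance of any of gauge_block, bolt, clip_left, clip_right from where it was at the start of the episode above 0.015 m).
It fails at once if the fingers press the box or a hatch with more than 50 N (contact force between the fingers and hatch_box above 50 N).
It also fails if it takes over 51 s, if anything falls off the work surface, if the arm or the gripper's body presses on something with over 40 N, if the wrist force passes 120 N, or if a joint passes its speed limit or range.

## Robot

A 6-joint arm with a two-finger parallel gripper is mounted at the origin on a cart in front of the work surface, level with it; the furniture and walls round the work are solid. World frame = base frame: x ahead of the robot, y to its left, z up, the work surface at z = 0. Lengths are in mm, angles in rad, forces in N, time in s.
With the tool pointing down it reaches from about 400 to 825 mm from the base axis. Payload 7 kg.
Tool frame: the origin (TCP) lies between the finger pads; the fingertips stand 8 mm ahead of it and the grasp point (between the pads) lies 11 mm behind it; z points along the fingers, y is the line along which they close (so a half turn about z gives the same grasp; the last joint's range is limited). The gripper opens to 85 mm and grips with 20 to 120 N. Pads are 22 mm wide; open, the fingers measure 114 mm over their backs; the gripper's body (76 mm by 85 mm) begins 54 mm behind the grasp point. The pads swing forward as they close: fully open they stand 13 mm farther back than shut.
Start: joints at [1.526, 0.359, 0.012, 0, -1.224, -0.288], TCP at [220.524, 637.937, 217.202] pointing down, gripper open.
Joint ranges: [-3.07, 3.07], [-1.43, 2.12], [-1.02, 1.25], [-3.03, 1.67], [-3.05, -0], [-3.03, 3.03]. Speed limits (rad/s): [2.39, 2.39, 3.01, 3.14, 3.14, 3.14].

## Interface

Orientations are given as a rotation vector (axis times angle).
In Python, from bench import arm gives the robot as it stands.
- The arm moves only by the tool send_rows, never from a script. Its argument "increments" is a list of rows, each an object of numbers: "x", "y", "z": the shift along the world's x, y, z in m; "rx", "ry", "rz": the turn, a rotation vector about the world's x, y, z in rad; "fingers": the finger opening in m, from 0 to 0.0854. A call has 1 to 20 rows; each row is the pose to reach, as a shift and turn from the pose commanded when the call began; what a row does not reach only later rows make up. A row lasts 1/10 s, in which the tool goes at most 50 mm and 8.59 degrees, less where a joint would pass 70% of its speed; a pose out of reach is approached as far as the arm can. A call with a gripper value outside its range is refused whole. The fingers move at their own pace and stop on an object; the grip force is fixed at half the most. Time passes only in rows, so rows that repeat a pose let the fingers close. It gives the time, the measured TCP pose, the force, the opening and the grip force at its end, in the units of the state.
- arm.get_state(): the state, without advancing time (a new reading comes with each control period).
- arm.camera(name): name is "scene" or "top" or "wrist"; returns a dict with "img" (480x640x3 uint8, red, green, blue), "fx", "fy", "cx", "cy" (pixels), "D" ([k1, k2, p1, p2, k3] as OpenCV has them; the pictures are not rectified), "R" (3x3) and "t" (3): a world point X has camera coordinates R X + t; the wrist camera has in their place "T_tool_cam" (4x4, takes a point from camera to tool coordinates, whose origin is the TCP and whose axes are the flange's). Camera axes: x right, y down, z forward; pixel columns grow to the right and rows downward; lengths in mm; the calibration is good to about 2 mm. A picture is of the moment at which its call begins: read the wrist's pose just before it. There is no depth.
- arm.close_job(): hands the job in; it is judged then, once.
The state is a dict: "time_s": time; "joints": joint angles; "joint_vel": joint speeds; "tau": joint torques, N m; "ee_pos": TCP position; "ee_rot": TCP orientation; "wrist_force": force on the tool from outside, world axes, zero at the start; "ft_torque": the same for the moment, N m; "finger_gap": finger opening in mm; "finger_force": force on a finger pad.
Only numpy, scipy, OpenCV 4.12 (cv2) and the standard library are available. Lean on these libraries where they do the work, as an engineer would, in place of code of your own. Each camera call takes 0.05 s, during which the arm holds its last target. There are 200 camera calls.

## Working session

There is one attempt and no reset: what is moved stays moved. The work goes in short steps, Python scripts to look and compute and a tool call to move; the robot and the scene stay as the last step left them, time stands still between calls to the robot, and variables do not carry over. Pictures are saved under pics/ and viewed, at most 10 in all, crops included, and the job is handed in when it is done.

Besides the shell and the picture viewer there is one more tool, called after "Call:" in YAML: its name, and indented under it one key for each argument. send_rows: Moves the arm, as the interface text tells. Its arguments: {"type":"object","properties":{"increments":{"type":"array","items":{"type":"object","properties":{"x":{"type":"number"},"y":{"type":"number"},"z":{"type":"number"},"rx":{"type":"number"},"ry":{"type":"number"},"rz":{"type":"number"},"fingers":{"type":"number"}}}}},"required":["increments"]}

```bash
mkdir -p pics
python3 - <<'E'
from bench import arm
import cv2,pickle
s=arm.get_state();print(s['time_s'],s['ee_pos'],s['ee_rot'],s['wrist_force'],s['finger_gap'])
for n in('top','scene'):
    c=arm.camera(n);pickle.dump(c,open(n+'.pkl','wb'));cv2.imwrite(f'pics/{n}.png',c['img'][:,:,::-1]);print(n,c['R'],c['t'],c['D'])
E
```

```text
0.0 [220.36301918 637.47734    216.2691922 ] [ 3.09653275e+00 -5.20228572e-01 -1.82767212e-04] [ 0.09020082 -0.06433914  0.10983313] 85.40715516556473
top [[ 0.11943473 -0.9928391  -0.00242112]
 [-0.9680382  -0.11590891 -0.22241218]
 [ 0.22053888  0.02890748 -0.97494972]] [ -29.92057207  490.72906987 1043.72471982] [-0.08795282  0.          0.          0.          0.        ]
scene [[-0.54678269 -0.83710932  0.01663378]
 [-0.4719543   0.29173956 -0.83195383]
 [ 0.69158357 -0.46274834 -0.55459548]] [271.03295165 292.29613396 702.16919201] [0.01955587 0.         0.         0.         0.        ]
```

View pics/top.png

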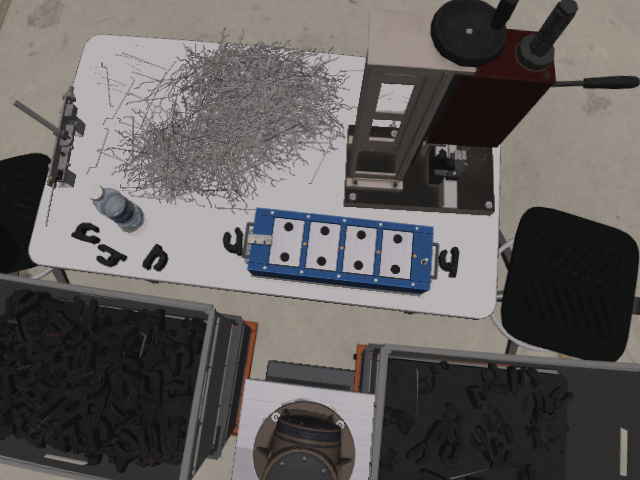

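The top view shows the blue box at about (250–435, 208–290), with 8 black pads: far row from (289,226) to (398,239), near row from (285,257) to (395,269). A press tower stands behind hatches 3 and 4.

```bash
cat > h.py <<'E'
import numpy as np,cv2
def ray(c,uv,z,R=None,t=None):
    R=c['R'] if R is None else R; t=c['t'] if t is None else t
    K=np.array([[c['fx'],0,c['cx']],[0,c['fy'],c['cy']],[0,0,1.]])
    p=cv2.undistortPoints(np.array(uv,float).reshape(-1,1,2),K,np.array(c['D'],float)).reshape(-1,2)
    d=np.c_[p,np.ones(len(p))]@R; o=-R.T@np.asarray(t)
    return o+d*((z-o[2])/d[:,2])[:,None]
def darkblobs(img,box,thr=60,a0=25,a1=150):
    x0,y0,x1,y1=box; m=(img[y0:y1,x0:x1].max(2)<thr).astype(np.uint8)
    n,l,s,c=cv2.connectedComponentsWithStats(m)
    return [(*(c[i]+[x0,y0]),s[i,4]) for i in range(1,n) if a0<=s[i,4]<=a1]
E
python3 - <<'E'
import pickle,numpy as np;from h import *
c=pickle.load(open('top.pkl','rb'))
b=darkblobs(c['img'],(272,215,415,280));b=np.array(b)
P=ray(c,b[:,:2],86.5)
print(np.c_[b,P].round(1))
print('bolt/gauge/tower',ray(c,[[425,262],[260,239],[345,205],[494,212]],86).round(0))
E
```

```text
[[ 288.4  226.4   52.   507.    97.5   86.5]
 [ 324.5  230.5   52.   507.3   12.9   86.5]
 [ 360.9  234.5   52.   507.8  -72.1   86.5]
 [ 397.4  238.5   54.   508.4 -157.1   86.5]
 [ 284.4  256.7   55.   434.9   96.9   86.5]
 [ 321.1  260.7   56.   435.6   12.4   86.5]
 [ 358.2  264.8   55.   436.3  -72.9   86.5]
 [ 395.   269.    61.   436.6 -157.6   86.5]]
bolt/gauge/tower [[ 461. -225.   86.]
 [ 470.  159.   86.]
 [ 575.  -28.   86.]
 [ 601. -382.   86.]]
```

View pics/scene.png

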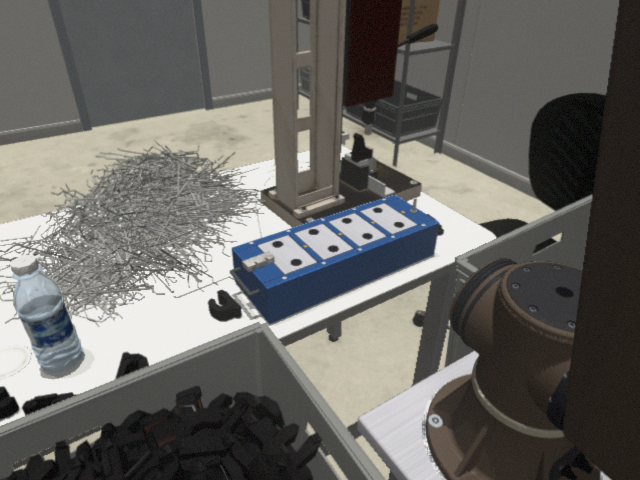

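Measured pads: spacing 85 mm, near to far 72 mm, yaw about −0.01, which matches the sizes given. The tower is at x > 575, so I will use the near pads (x ≈ 436). Closing the fingers and moving above the near pad of hatch 1.

Call:
send_rows:
  increments:
    - {"x": 0.018, "y": -0.045, "z": 0.02, "rz": 0.1, "fingers": 0}
    - {"x": 0.036, "y": -0.09, "z": 0.03, "rz": 0.2, "fingers": 0}
    - {"x": 0.054, "y": -0.135, "z": 0.03, "rz": 0.3, "fingers": 0}
    - {"x": 0.072, "y": -0.18, "z": 0.03, "rz": 0.33, "fingers": 0}
    - {"x": 0.09, "y": -0.225, "z": 0.03, "rz": 0.33, "fingers": 0}
    - {"x": 0.108, "y": -0.27, "z": 0.03, "rz": 0.33, "fingers": 0}
    - {"x": 0.126, "y": -0.315, "z": 0.03, "rz": 0.33, "fingers": 0}
    - {"x": 0.144, "y": -0.36, "z": 0.03, "rz": 0.33, "fingers": 0}
    - {"x": 0.162, "y": -0.405, "z": 0.03, "rz": 0.33, "fingers": 0}
    - {"x": 0.18, "y": -0.45, "z": 0.0, "rz": 0.33, "fingers": 0}
    - {"x": 0.198, "y": -0.495, "z": -0.03, "rz": 0.33, "fingers": 0}
    - {"x": 0.215, "y": -0.541, "z": -0.06, "rz": 0.33, "fingers": 0}
    - {"x": 0.215, "y": -0.541, "z": -0.06, "rz": 0.33, "fingers": 0}
    - {"x": 0.215, "y": -0.541, "z": -0.06, "rz": 0.33, "fingers": 0}
    - {"x": 0.215, "y": -0.541, "z": -0.06, "rz": 0.33, "fingers": 0}

```text
$.increments[0]: bad value
```

Run:
```python
from bench import arm
import cv2,numpy as np
s=arm.get_state();print(s['time_s'],s['ee_pos'],s['ee_rot'],s['wrist_force'],s['finger_gap'])
c=arm.camera('wrist');print(c['T_tool_cam'])
t=arm.camera('top')['img']
im=np.hstack([cv2.resize(c['img'],(400,300)),cv2.resize(t[180:330,230:430],(400,300))]);cv2.imwrite('pics/w1.png',im[:,:,::-1])
```

```text
0.1 [220.37582769 637.55577099 216.36548087] [ 3.09675940e+00 -5.20138843e-01 -1.47959585e-04] [ 0.31073518 -0.53378173 -0.46718237] 85.15780531788306
[[ 4.89261356e-04 -9.49048056e-01 -3.15131000e-01  8.21716467e+01]
 [ 9.99999795e-01  3.34045411e-04  5.46553999e-04  7.77340924e-03]
 [-4.13437946e-04 -3.15131203e-01  9.49048025e-01 -1.55865858e+02]
 [ 0.00000000e+00  0.00000000e+00  0.00000000e+00  1.00000000e+00]]
```

View pics/w1.png

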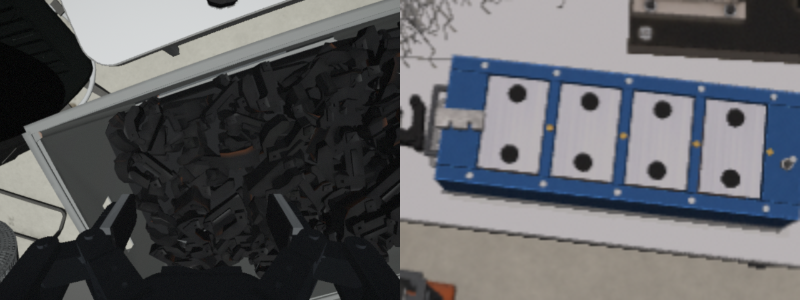

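The move was refused, so the arm has not moved. The wrist view (left) shows the open fingers over the clip bin. The top crop (right) shows the four hatches still flush. I'll resend with complete rows.

Call:
send_rows:
  increments:
    - {"x": 0.018, "y": -0.045, "z": 0.02, "rx": 0.0, "ry": 0.0, "rz": 0.1, "fingers": 0.001}

```text
time_s: 0.3
ee_pos: [236.1, 596.0, 231.4]
ee_rot: [3.114, -0.36, -0.001]
wrist_force: [1.3, -0.5, 0.7]
finger_gap: 72.9
finger_force: 0.0
```

Call:
send_rows:
  increments:
    - {"x": 0.018, "y": -0.045, "z": 0.01, "rx": 0.0, "ry": 0.0, "rz": 0.1, "fingers": 0.001}
    - {"x": 0.036, "y": -0.09, "z": 0.01, "rx": 0.0, "ry": 0.0, "rz": 0.2, "fingers": 0.001}
    - {"x": 0.054, "y": -0.135, "z": 0.01, "rx": 0.0, "ry": 0.0, "rz": 0.23, "fingers": 0.001}
    - {"x": 0.072, "y": -0.18, "z": 0.01, "rx": 0.0, "ry": 0.0, "rz": 0.23, "fingers": 0.001}
    - {"x": 0.09, "y": -0.225, "z": 0.01, "rx": 0.0, "ry": 0.0, "rz": 0.23, "fingers": 0.001}
    - {"x": 0.108, "y": -0.27, "z": 0.01, "rx": 0.0, "ry": 0.0, "rz": 0.23, "fingers": 0.001}
    - {"x": 0.126, "y": -0.315, "z": 0.01, "rx": 0.0, "ry": 0.0, "rz": 0.23, "fingers": 0.001}
    - {"x": 0.144, "y": -0.36, "z": 0.01, "rx": 0.0, "ry": 0.0, "rz": 0.23, "fingers": 0.001}
    - {"x": 0.162, "y": -0.405, "z": -0.02, "rx": 0.0, "ry": 0.0, "rz": 0.23, "fingers": 0.001}
    - {"x": 0.18, "y": -0.45, "z": -0.05, "rx": 0.0, "ry": 0.0, "rz": 0.23, "fingers": 0.001}
    - {"x": 0.197, "y": -0.496, "z": -0.08, "rx": 0.0, "ry": 0.0, "rz": 0.23, "fingers": 0.001}
    - {"x": 0.197, "y": -0.496, "z": -0.08, "rx": 0.0, "ry": 0.0, "rz": 0.23, "fingers": 0.001}
    - {"x": 0.197, "y": -0.496, "z": -0.08, "rx": 0.0, "ry": 0.0, "rz": 0.23, "fingers": 0.001}
    - {"x": 0.197, "y": -0.496, "z": -0.08, "rx": 0.0, "ry": 0.0, "rz": 0.23, "fingers": 0.001}
    - {"x": 0.197, "y": -0.496, "z": -0.08, "rx": 0.0, "ry": 0.0, "rz": 0.23, "fingers": 0.001}

```text
time_s: 1.8
ee_pos: [435.0, 99.8, 156.9]
ee_rot: [-3.141, 0.004, -0.002]
wrist_force: [1.0, 0.7, 0.4]
finger_gap: 0.9
finger_force: 0.0
```

Run:
```python
from bench import arm
import cv2,numpy as np
from h import *
from scipy.spatial.transform import Rotation as Ro
s=arm.get_state();print(s['time_s'],s['ee_pos'],s['ee_rot'],s['wrist_force'],s['finger_gap'])
c=arm.camera('wrist');T=np.array(c['T_tool_cam'])
M=np.eye(4);M[:3,:3]=Ro.from_rotvec(s['ee_rot']).as_matrix();M[:3,3]=s['ee_pos'];W=np.linalg.inv(M@T)
b=np.array(darkblobs(c['img'],(0,0,640,480),70,300,6000))
print(np.c_[b,ray(c,b[:,:2],86.5,W[:3,:3],W[:3,3])].round(1))
cv2.imwrite('pics/w2.png',c['img'][:,:,::-1])
```

```text
1.8 [435.03573246  99.78160138 156.9204797 ] [-3.14094049e+00  3.55773497e-03 -1.63601117e-03] [0.99825199 0.71195387 0.39648262] 0.8607237110976795
[[ 561.3    3.3 1126.   580.6  -34.1   86.5]
 [ 507.2  166.5  616.   489.6  -15.1   86.5]
 [ 404.9  215.8  390.   458.1   46.5   86.5]
 [ 326.4  133.6  952.   508.6   96.6   86.5]
 [ 467.3  133.2  943.   509.2   12.2   86.5]
 [ 601.5  134.7  873.   509.7  -72.1   86.5]
 [ 153.5  175.1 3101.   484.6  203.8   86.5]
 [ 578.9  245.   682.   438.2  -72.6   86.5]
 [ 326.9  247.2  780.   437.1   96.1   86.5]
 [ 455.3  246.   712.   437.7   11.8   86.5]]
```

View pics/w2.png

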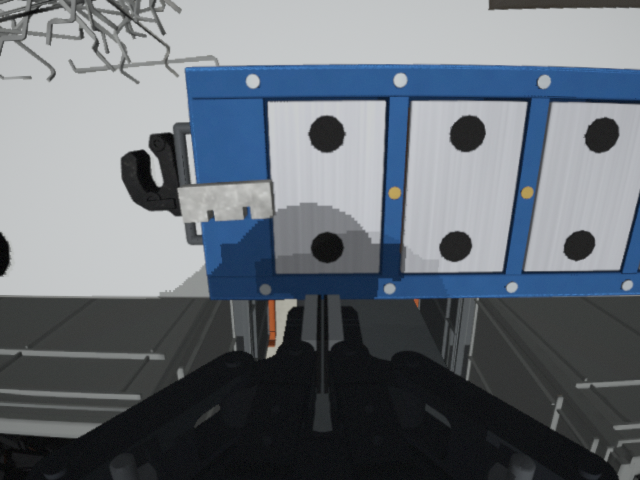

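The wrist view agrees with the top view to 2 mm; hatch 1's near pad is at (327,247), that is (437, 96). Descending to just above it.

Call:
send_rows:
  increments:
    - {"x": 0.001, "y": -0.003, "z": -0.03, "rx": 0.0, "ry": 0.0, "rz": 0.0, "fingers": 0.001}
    - {"x": 0.001, "y": -0.003, "z": -0.05, "rx": 0.0, "ry": 0.0, "rz": 0.0, "fingers": 0.001}
    - {"x": 0.001, "y": -0.003, "z": -0.057, "rx": 0.0, "ry": 0.0, "rz": 0.0, "fingers": 0.001}
    - {"x": 0.001, "y": -0.003, "z": -0.057, "rx": 0.0, "ry": 0.0, "rz": 0.0, "fingers": 0.001}
    - {"x": 0.001, "y": -0.003, "z": -0.057, "rx": 0.0, "ry": 0.0, "rz": 0.0, "fingers": 0.001}

```text
time_s: 2.35
ee_pos: [436.3, 96.8, 100.2]
ee_rot: [-3.141, 0.003, -0.002]
wrist_force: [0.1, 0.4, -0.1]
finger_gap: 0.7
finger_force: 0.0
```

Call:
send_rows:
  increments:
    - {"x": 0.0, "y": 0.0, "z": -0.001, "rx": 0.0, "ry": 0.0, "rz": 0.0, "fingers": 0.001}
    - {"x": 0.0, "y": 0.0, "z": -0.002, "rx": 0.0, "ry": 0.0, "rz": 0.0, "fingers": 0.001}
    - {"x": 0.0, "y": 0.0, "z": -0.002, "rx": 0.0, "ry": 0.0, "rz": 0.0, "fingers": 0.001}

```text
time_s: 2.65
ee_pos: [435.9, 96.2, 97.6]
ee_rot: [-3.141, 0.004, -0.001]
wrist_force: [0.2, -0.3, -0.8]
finger_gap: 1.0
finger_force: 0.0
```

Call:
send_rows:
  increments:
    - {"x": 0.0, "y": 0.0, "z": -0.001, "rx": 0.0, "ry": 0.0, "rz": 0.0, "fingers": 0.001}
    - {"x": 0.0, "y": 0.0, "z": -0.0015, "rx": 0.0, "ry": 0.0, "rz": 0.0, "fingers": 0.001}
    - {"x": 0.0, "y": 0.0, "z": -0.0015, "rx": 0.0, "ry": 0.0, "rz": 0.0, "fingers": 0.001}

```text
time_s: 2.95
ee_pos: [435.7, 95.9, 95.7]
ee_rot: [3.142, -0.005, -0.0]
wrist_force: [0.3, 0.4, 0.5]
finger_gap: 1.0
finger_force: 0.0
```

Call:
send_rows:
  increments:
    - {"x": 0.0, "y": 0.0, "z": -0.001, "rx": 0.0, "ry": 0.0, "rz": 0.0, "fingers": 0.001}
    - {"x": 0.0, "y": 0.0, "z": -0.001, "rx": 0.0, "ry": 0.0, "rz": 0.0, "fingers": 0.001}

```text
time_s: 3.15
ee_pos: [435.6, 96.0, 94.6]
ee_rot: [3.141, -0.005, -0.0]
wrist_force: [0.3, 0.1, 0.4]
finger_gap: 1.0
finger_force: 0.0
```

Call:
send_rows:
  increments:
    - {"x": 0.0, "y": 0.0, "z": -0.0007, "rx": 0.0, "ry": 0.0, "rz": 0.0, "fingers": 0.001}
    - {"x": 0.0, "y": 0.0, "z": -0.0007, "rx": 0.0, "ry": 0.0, "rz": 0.0, "fingers": 0.001}

```text
time_s: 3.35
ee_pos: [435.7, 96.0, 94.0]
ee_rot: [3.142, -0.004, -0.0]
wrist_force: [-0.1, 0.5, -0.3]
finger_gap: 1.2
finger_force: 0.0
```

Call:
send_rows:
  increments:
    - {"x": 0.0, "y": 0.0, "z": -0.001, "rx": 0.0, "ry": 0.0, "rz": 0.0, "fingers": 0.001}
    - {"x": 0.0, "y": 0.0, "z": -0.001, "rx": 0.0, "ry": 0.0, "rz": 0.0, "fingers": 0.001}

```text
time_s: 3.55
ee_pos: [435.6, 96.0, 93.0]
ee_rot: [3.142, -0.004, -0.0]
wrist_force: [0.2, 0.7, 0.6]
finger_gap: 0.8
finger_force: 0.0
```

Call:
send_rows:
  increments:
    - {"x": 0.0, "y": 0.0, "z": -0.0005, "rx": 0.0, "ry": 0.0, "rz": 0.0, "fingers": 0.001}
    - {"x": 0.0, "y": 0.0, "z": -0.0005, "rx": 0.0, "ry": 0.0, "rz": 0.0, "fingers": 0.001}

```text
time_s: 3.75
ee_pos: [435.6, 96.0, 92.5]
ee_rot: [3.142, -0.005, -0.0]
wrist_force: [0.7, 0.3, -0.3]
finger_gap: 0.9
finger_force: 0.0
```

Call:
send_rows:
  increments:
    - {"x": 0.0, "y": 0.0, "z": -0.001, "rx": 0.0, "ry": 0.0, "rz": 0.0, "fingers": 0.001}
    - {"x": 0.0, "y": 0.0, "z": -0.001, "rx": 0.0, "ry": 0.0, "rz": 0.0, "fingers": 0.001}

```text
time_s: 3.95
ee_pos: [435.6, 96.0, 91.5]
ee_rot: [3.142, -0.004, -0.0]
wrist_force: [-0.6, 0.1, 0.5]
finger_gap: 0.8
finger_force: 0.0
```

Call:
send_rows:
  increments:
    - {"x": 0.0, "y": 0.0, "z": -0.0005, "rx": 0.0, "ry": 0.0, "rz": 0.0, "fingers": 0.001}
    - {"x": 0.0, "y": 0.0, "z": -0.0005, "rx": 0.0, "ry": 0.0, "rz": 0.0, "fingers": 0.001}

```text
time_s: 4.15
ee_pos: [435.7, 96.0, 91.0]
ee_rot: [3.142, -0.004, -0.0]
wrist_force: [-0.1, 0.6, 0.5]
finger_gap: 0.9
finger_force: 0.0
```

Call:
send_rows:
  increments:
    - {"x": 0.0, "y": 0.0, "z": -0.001, "rx": 0.0, "ry": 0.0, "rz": 0.0, "fingers": 0.001}
    - {"x": 0.0, "y": 0.0, "z": -0.001, "rx": 0.0, "ry": 0.0, "rz": 0.0, "fingers": 0.001}

```text
time_s: 4.35
ee_pos: [435.6, 96.0, 90.0]
ee_rot: [3.142, -0.004, -0.0]
wrist_force: [-1.1, -0.4, 0.3]
finger_gap: 1.0
finger_force: 0.0
```

Call:
send_rows:
  increments:
    - {"x": 0.0, "y": 0.0, "z": -0.0005, "rx": 0.0, "ry": 0.0, "rz": 0.0, "fingers": 0.001}
    - {"x": 0.0, "y": 0.0, "z": -0.0005, "rx": 0.0, "ry": 0.0, "rz": 0.0, "fingers": 0.001}

```text
time_s: 4.55
ee_pos: [435.7, 96.0, 89.5]
ee_rot: [3.142, -0.004, -0.0]
wrist_force: [-0.5, -0.3, -0.1]
finger_gap: 1.0
finger_force: 0.0
```

Run:
```python
from bench import arm
import cv2,numpy as np
s=arm.get_state();print(s['time_s'],s['ee_pos'],s['wrist_force'])
c=arm.camera('wrist')
cv2.imwrite('pics/w3.png',c['img'][:,:,::-1])
```

```text
4.55 [435.69976966  96.02783263  89.53365762] [-0.50035305 -0.29826731 -0.05097583]
```

View pics/w3.png

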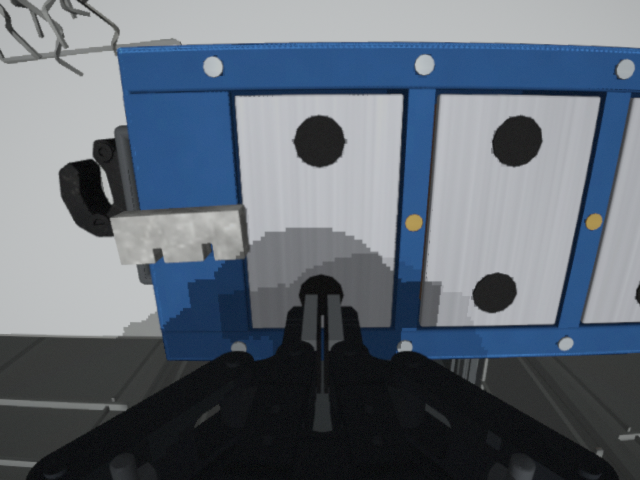

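The tips are at (322,297), level with the near pad and not yet pressing; hatch 1 is still flush. Continuing down.

Call:
send_rows:
  increments:
    - {"x": 0.0, "y": 0.0, "z": -0.001, "rx": 0.0, "ry": 0.0, "rz": 0.0, "fingers": 0.001}
    - {"x": 0.0, "y": 0.0, "z": -0.001, "rx": 0.0, "ry": 0.0, "rz": 0.0, "fingers": 0.001}

```text
time_s: 4.8
ee_pos: [435.6, 96.0, 88.5]
ee_rot: [3.142, -0.004, -0.0]
wrist_force: [-0.6, 0.6, -0.7]
finger_gap: 1.0
finger_force: 0.0
```

Call:
send_rows:
  increments:
    - {"x": 0.0, "y": 0.0, "z": -0.001, "rx": 0.0, "ry": 0.0, "rz": 0.0, "fingers": 0.001}
    - {"x": 0.0, "y": 0.0, "z": -0.001, "rx": 0.0, "ry": 0.0, "rz": 0.0, "fingers": 0.001}

```text
time_s: 5.0
ee_pos: [435.6, 96.0, 87.5]
ee_rot: [3.141, -0.004, -0.0]
wrist_force: [-0.5, -0.4, 0.8]
finger_gap: 1.2
finger_force: 0.0
```

Call:
send_rows:
  increments:
    - {"x": 0.0, "y": 0.0, "z": -0.001, "rx": 0.0, "ry": 0.0, "rz": 0.0, "fingers": 0.001}
    - {"x": 0.0, "y": 0.0, "z": -0.001, "rx": 0.0, "ry": 0.0, "rz": 0.0, "fingers": 0.001}

```text
time_s: 5.2
ee_pos: [435.6, 96.0, 86.4]
ee_rot: [3.141, -0.004, -0.0]
wrist_force: [-0.2, -0.6, 0.5]
finger_gap: 0.7
finger_force: 0.0
```

Call:
send_rows:
  increments:
    - {"x": 0.0, "y": 0.0, "z": -0.0005, "rx": 0.0, "ry": 0.0, "rz": 0.0, "fingers": 0.001}
    - {"x": 0.0, "y": 0.0, "z": -0.0005, "rx": 0.0, "ry": 0.0, "rz": 0.0, "fingers": 0.001}

```text
time_s: 5.4
ee_pos: [435.7, 96.0, 86.0]
ee_rot: [3.142, -0.004, -0.0]
wrist_force: [0.4, -0.2, 0.2]
finger_gap: 0.9
finger_force: 0.0
```

Run:
```python
from bench import arm
import cv2,numpy as np
from h import *
from scipy.spatial.transform import Rotation as Ro
s=arm.get_state();print(s['time_s'],s['ee_pos'],s['wrist_force'])
c=arm.camera('wrist');T=np.linalg.inv(np.array(c['T_tool_cam']))
K=np.array([[c['fx'],0,c['cx']],[0,c['fy'],c['cy']],[0,0,1.]])
P=np.array([[x,0,z] for x in(0,11.) for z in (-11,0,8,16)],float)
print(np.c_[P,cv2.projectPoints(P,cv2.Rodrigues(T[:3,:3])[0],T[:3,3],K,np.array(c['D']))[0][:,0]].round(0))
t=arm.camera('top');a=darkblobs(t['img'],(272,215,415,280));print(np.round(a,1))
im=np.hstack([cv2.resize(c['img'][220:370,220:420],(400,300)),cv2.resize(arm.camera('scene')['img'][190:310,230:390],(400,300))]);cv2.imwrite('pics/w4.png',im[:,:,::-1])
```

```text
5.4 [435.66999682  96.00554375  86.02746733] [ 0.39239106 -0.18315073  0.2208339 ]
[[  0.   0. -11. 321. 312.]
 [  0.   0.   0. 321. 301.]
 [  0.   0.   8. 321. 293.]
 [  0.   0.  16. 321. 286.]
 [ 11.   0. -11. 321. 290.]
 [ 11.   0.   0. 321. 280.]
 [ 11.   0.   8. 321. 273.]
 [ 11.   0.  16. 321. 266.]]
[[324.5 230.5  52. ]
 [360.9 234.5  50. ]
 [397.4 238.5  54. ]
 [321.1 260.7  55. ]
 [358.1 264.9  53. ]
 [285.6 265.8  30. ]
 [395.  268.9  60. ]]
```

View pics/w4.png

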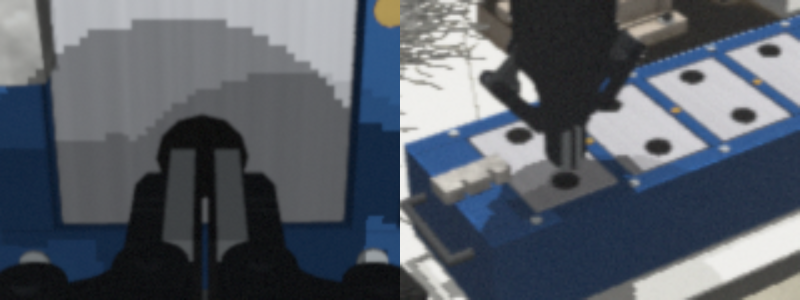

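The scene crop shows the tips at (565,165) still several mm above the whole pad at (565,180), so I keep going.

Call:
send_rows:
  increments:
    - {"x": 0.0, "y": 0.0, "z": -0.001, "rx": 0.0, "ry": 0.0, "rz": 0.0, "fingers": 0.001}
    - {"x": 0.0, "y": 0.0, "z": -0.0015, "rx": 0.0, "ry": 0.0, "rz": 0.0, "fingers": 0.001}
    - {"x": 0.0, "y": 0.0, "z": -0.0015, "rx": 0.0, "ry": 0.0, "rz": 0.0, "fingers": 0.001}

```text
time_s: 5.85
ee_pos: [435.6, 96.0, 84.5]
ee_rot: [3.141, -0.004, -0.0]
wrist_force: [0.0, -0.3, 0.1]
finger_gap: 0.9
finger_force: 0.0
```

Call:
send_rows:
  increments:
    - {"x": 0.0, "y": 0.0, "z": -0.001, "rx": 0.0, "ry": 0.0, "rz": 0.0, "fingers": 0.001}
    - {"x": 0.0, "y": 0.0, "z": -0.001, "rx": 0.0, "ry": 0.0, "rz": 0.0, "fingers": 0.001}

```text
time_s: 6.05
ee_pos: [435.6, 96.0, 83.4]
ee_rot: [3.141, -0.004, -0.0]
wrist_force: [0.5, -0.7, -0.4]
finger_gap: 0.7
finger_force: 0.0
```

Call:
send_rows:
  increments:
    - {"x": 0.0, "y": 0.0, "z": -0.001, "rx": 0.0, "ry": 0.0, "rz": 0.0, "fingers": 0.001}
    - {"x": 0.0, "y": 0.0, "z": -0.001, "rx": 0.0, "ry": 0.0, "rz": 0.0, "fingers": 0.001}

```text
time_s: 6.25
ee_pos: [435.6, 96.0, 82.4]
ee_rot: [3.141, -0.004, -0.0]
wrist_force: [-0.4, 0.6, -0.5]
finger_gap: 1.4
finger_force: 0.0
```

Call:
send_rows:
  increments:
    - {"x": 0.0, "y": 0.0, "z": -0.001, "rx": 0.0, "ry": 0.0, "rz": 0.0, "fingers": 0.001}
    - {"x": 0.0, "y": 0.0, "z": -0.001, "rx": 0.0, "ry": 0.0, "rz": 0.0, "fingers": 0.001}

```text
time_s: 6.45
ee_pos: [435.6, 96.0, 81.5]
ee_rot: [3.141, -0.004, -0.0]
wrist_force: [0.1, -0.4, -0.5]
finger_gap: 1.4
finger_force: 0.0
```

Call:
send_rows:
  increments:
    - {"x": 0.0, "y": 0.0, "z": -0.001, "rx": 0.0, "ry": 0.0, "rz": 0.0, "fingers": 0.001}
    - {"x": 0.0, "y": 0.0, "z": -0.001, "rx": 0.0, "ry": 0.0, "rz": 0.0, "fingers": 0.001}

```text
time_s: 6.65
ee_pos: [435.6, 96.0, 80.4]
ee_rot: [3.141, -0.004, -0.0]
wrist_force: [0.5, -0.0, -0.2]
finger_gap: 1.2
finger_force: 0.0
```

Run:
```python
from bench import arm
import cv2,numpy as np
s=arm.get_state();print(s['time_s'],s['ee_pos'],s['wrist_force'],s['ft_torque'])
c=arm.camera('wrist')
im=np.hstack([cv2.resize(c['img'][220:370,220:420],(400,300)),cv2.resize(arm.camera('scene')['img'][190:310,230:390],(400,300))]);cv2.imwrite('pics/w5.png',im[:,:,::-1])
```

```text
6.65 [435.60137819  95.96246878  80.43352174] [ 4.51626731e-01 -2.28881134e-04 -1.83924117e-01] [ 0.02602173 -0.01986759 -0.00049808]
```

View pics/w5.png

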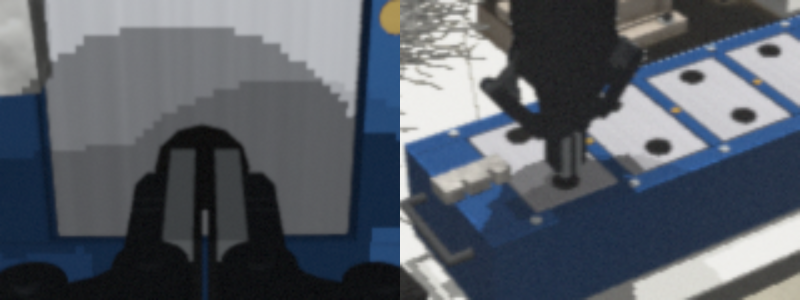

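The tips at (565,177) are now about 2 mm from the pad; contact should come near a TCP z of about 78.

Call:
send_rows:
  increments:
    - {"x": 0.0, "y": 0.0, "z": -0.001, "rx": 0.0, "ry": 0.0, "rz": 0.0, "fingers": 0.001}
    - {"x": 0.0, "y": 0.0, "z": -0.001, "rx": 0.0, "ry": 0.0, "rz": 0.0, "fingers": 0.001}

```text
time_s: 6.95
ee_pos: [435.6, 96.0, 79.5]
ee_rot: [3.142, -0.004, -0.0]
wrist_force: [-1.0, 0.5, 0.2]
finger_gap: 0.9
finger_force: 0.0
```

Call:
send_rows:
  increments:
    - {"x": 0.0, "y": 0.0, "z": -0.0005, "rx": 0.0, "ry": 0.0, "rz": 0.0, "fingers": 0.001}
    - {"x": 0.0, "y": 0.0, "z": -0.0005, "rx": 0.0, "ry": 0.0, "rz": 0.0, "fingers": 0.001}

```text
time_s: 7.15
ee_pos: [435.6, 96.0, 79.0]
ee_rot: [3.142, -0.004, -0.0]
wrist_force: [-0.1, 0.0, -0.9]
finger_gap: 1.2
finger_force: 0.0
```

Call:
send_rows:
  increments:
    - {"x": 0.0, "y": 0.0, "z": -0.0005, "rx": 0.0, "ry": 0.0, "rz": 0.0, "fingers": 0.001}
    - {"x": 0.0, "y": 0.0, "z": -0.0005, "rx": 0.0, "ry": 0.0, "rz": 0.0, "fingers": 0.001}

```text
time_s: 7.35
ee_pos: [435.6, 96.0, 78.5]
ee_rot: [3.142, -0.004, -0.0]
wrist_force: [0.0, 0.2, 0.1]
finger_gap: 1.1
finger_force: 0.0
```

Call:
send_rows:
  increments:
    - {"x": 0.0, "y": 0.0, "z": -0.0005, "rx": 0.0, "ry": 0.0, "rz": 0.0, "fingers": 0.001}
    - {"x": 0.0, "y": 0.0, "z": -0.0005, "rx": 0.0, "ry": 0.0, "rz": 0.0, "fingers": 0.001}

```text
time_s: 7.55
ee_pos: [435.6, 96.0, 78.0]
ee_rot: [3.142, -0.004, -0.0]
wrist_force: [-0.3, 0.6, 0.1]
finger_gap: 1.1
finger_force: 0.0
```

Call:
send_rows:
  increments:
    - {"x": 0.0, "y": 0.0, "z": -0.0007, "rx": 0.0, "ry": 0.0, "rz": 0.0, "fingers": 0.001}
    - {"x": 0.0, "y": 0.0, "z": -0.0007, "rx": 0.0, "ry": 0.0, "rz": 0.0, "fingers": 0.001}

```text
time_s: 7.75
ee_pos: [435.6, 96.0, 77.3]
ee_rot: [3.142, -0.004, -0.0]
wrist_force: [-0.4, -0.4, -0.1]
finger_gap: 1.2
finger_force: 0.0
```

Call:
send_rows:
  increments:
    - {"x": 0.0, "y": 0.0, "z": -0.0007, "rx": 0.0, "ry": 0.0, "rz": 0.0, "fingers": 0.001}
    - {"x": 0.0, "y": 0.0, "z": -0.0007, "rx": 0.0, "ry": 0.0, "rz": 0.0, "fingers": 0.001}

```text
time_s: 7.95
ee_pos: [435.7, 96.0, 76.6]
ee_rot: [3.142, -0.004, -0.0]
wrist_force: [0.1, -0.3, -0.4]
finger_gap: 1.2
finger_force: 0.0
```

Call:
send_rows:
  increments:
    - {"x": 0.0, "y": 0.0, "z": -0.0007, "rx": 0.0, "ry": 0.0, "rz": 0.0, "fingers": 0.001}
    - {"x": 0.0, "y": 0.0, "z": -0.0007, "rx": 0.0, "ry": 0.0, "rz": 0.0, "fingers": 0.001}

```text
time_s: 8.15
ee_pos: [435.7, 96.0, 75.9]
ee_rot: [3.142, -0.004, -0.0]
wrist_force: [0.7, -0.8, 0.6]
finger_gap: 1.1
finger_force: 0.0
```

Call:
send_rows:
  increments:
    - {"x": 0.0, "y": 0.0, "z": -0.0007, "rx": 0.0, "ry": 0.0, "rz": 0.0, "fingers": 0.001}
    - {"x": 0.0, "y": 0.0, "z": -0.0007, "rx": 0.0, "ry": 0.0, "rz": 0.0, "fingers": 0.001}

```text
time_s: 8.35
ee_pos: [435.6, 96.0, 75.2]
ee_rot: [3.142, -0.004, -0.0]
wrist_force: [-0.4, -0.7, -0.1]
finger_gap: 0.6
finger_force: 0.0
```

Run:
```python
from bench import arm
import cv2,numpy as np
s=arm.get_state();print(s['time_s'],s['ee_pos'],s['wrist_force'],s['tau'])
c=arm.camera('wrist')
im=np.hstack([cv2.resize(c['img'][70:370,120:520],(400,300)),cv2.resize(arm.camera('scene')['img'][190:310,230:390],(400,300))]);cv2.imwrite('pics/w6.png',im[:,:,::-1])
```

```text
8.35 [435.64711096  95.99529896  75.19151963] [-0.38010432 -0.73423834 -0.0548261 ] [ 5.45107818e-03 -3.26876771e+01  2.17779762e+01  5.15061334e+00
  2.59467942e-02  2.59457369e-05]
```

View pics/w6.png

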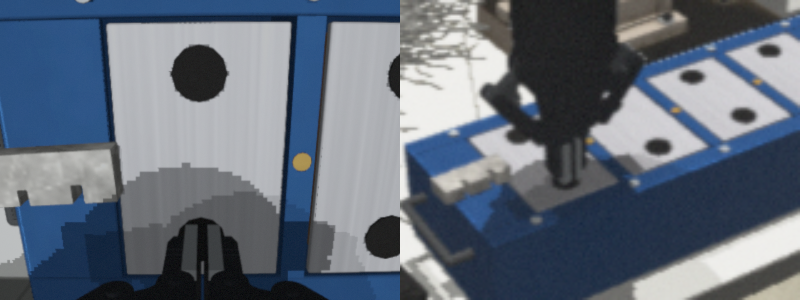

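The tips now cover the pad at (565,187) and hatch 1 is flush, so contact is imminent.

Call:
send_rows:
  increments:
    - {"x": 0.0, "y": 0.0, "z": -0.0006, "rx": 0.0, "ry": 0.0, "rz": 0.0, "fingers": 0.001}
    - {"x": 0.0, "y": 0.0, "z": -0.0006, "rx": 0.0, "ry": 0.0, "rz": 0.0, "fingers": 0.001}

```text
time_s: 8.65
ee_pos: [435.7, 96.0, 74.6]
ee_rot: [3.142, -0.004, -0.0]
wrist_force: [0.4, 0.1, -0.7]
finger_gap: 0.8
finger_force: 0.0
```

Call:
send_rows:
  increments:
    - {"x": 0.0, "y": 0.0, "z": -0.0006, "rx": 0.0, "ry": 0.0, "rz": 0.0, "fingers": 0.001}
    - {"x": 0.0, "y": 0.0, "z": -0.0006, "rx": 0.0, "ry": 0.0, "rz": 0.0, "fingers": 0.001}

```text
time_s: 8.85
ee_pos: [435.6, 96.0, 74.0]
ee_rot: [3.142, -0.004, -0.0]
wrist_force: [-0.4, -0.5, -0.1]
finger_gap: 0.9
finger_force: 0.0
```

Call:
send_rows:
  increments:
    - {"x": 0.0, "y": 0.0, "z": -0.0006, "rx": 0.0, "ry": 0.0, "rz": 0.0, "fingers": 0.001}
    - {"x": 0.0, "y": 0.0, "z": -0.0006, "rx": 0.0, "ry": 0.0, "rz": 0.0, "fingers": 0.001}

```text
time_s: 9.05
ee_pos: [435.7, 96.0, 73.4]
ee_rot: [3.142, -0.004, -0.0]
wrist_force: [-0.5, -0.3, -0.5]
finger_gap: 1.0
finger_force: 0.0
```

Call:
send_rows:
  increments:
    - {"x": 0.0, "y": 0.0, "z": -0.0006, "rx": 0.0, "ry": 0.0, "rz": 0.0, "fingers": 0.001}
    - {"x": 0.0, "y": 0.0, "z": -0.0006, "rx": 0.0, "ry": 0.0, "rz": 0.0, "fingers": 0.001}

```text
time_s: 9.25
ee_pos: [435.6, 96.0, 72.8]
ee_rot: [3.142, -0.004, -0.0]
wrist_force: [-0.1, 0.4, 0.5]
finger_gap: 0.7
finger_force: 0.0
```

Call:
send_rows:
  increments:
    - {"x": 0.0, "y": 0.0, "z": -0.0006, "rx": 0.0, "ry": 0.0, "rz": 0.0, "fingers": 0.001}
    - {"x": 0.0, "y": 0.0, "z": -0.0006, "rx": 0.0, "ry": 0.0, "rz": 0.0, "fingers": 0.001}

```text
time_s: 9.45
ee_pos: [435.7, 96.1, 72.3]
ee_rot: [-3.142, 0.004, -0.0]
wrist_force: [-1.4, -0.5, 1.5]
finger_gap: 0.9
finger_force: 0.6
```

Call:
send_rows:
  increments:
    - {"x": 0.0, "y": 0.0, "z": -0.0006, "rx": 0.0, "ry": 0.0, "rz": 0.0, "fingers": 0.001}
    - {"x": 0.0, "y": 0.0, "z": -0.0006, "rx": 0.0, "ry": 0.0, "rz": 0.0, "fingers": 0.001}

```text
time_s: 9.65
ee_pos: [435.7, 96.0, 72.0]
ee_rot: [3.142, -0.004, 0.0]
wrist_force: [-2.3, 0.2, 6.4]
finger_gap: 1.0
finger_force: 3.0
```

Contact at TCP z ≈ 72.3. Pressing a little more.

Call:
send_rows:
  increments:
    - {"x": 0.0, "y": 0.0, "z": -0.0006, "rx": 0.0, "ry": 0.0, "rz": 0.0, "fingers": 0.001}
    - {"x": 0.0, "y": 0.0, "z": -0.0006, "rx": 0.0, "ry": 0.0, "rz": 0.0, "fingers": 0.001}

```text
time_s: 9.85
ee_pos: [435.8, 96.1, 71.9]
ee_rot: [3.142, -0.004, 0.001]
wrist_force: [-6.4, 0.7, 13.7]
finger_gap: 1.5
finger_force: 6.8
```

Call:
send_rows:
  increments:
    - {"x": 0.0, "y": 0.0, "z": -0.0005, "rx": 0.0, "ry": 0.0, "rz": 0.0, "fingers": 0.001}
    - {"x": 0.0, "y": 0.0, "z": -0.0005, "rx": 0.0, "ry": 0.0, "rz": 0.0, "fingers": 0.001}

```text
time_s: 10.05
ee_pos: [435.8, 96.0, 71.9]
ee_rot: [3.142, -0.004, 0.001]
wrist_force: [-7.0, 0.6, 19.7]
finger_gap: 1.2
finger_force: 10.0
```

Hatch 1 is solid: 20 N with no give. On to hatch 2.

Call:
send_rows:
  increments:
    - {"x": 0.0, "y": 0.0, "z": 0.02, "rx": 0.0, "ry": 0.0, "rz": 0.0, "fingers": 0.001}
    - {"x": 0.001, "y": -0.042, "z": 0.02, "rx": 0.0, "ry": 0.0, "rz": 0.0, "fingers": 0.001}
    - {"x": 0.001, "y": -0.084, "z": 0.02, "rx": 0.0, "ry": 0.0, "rz": 0.0, "fingers": 0.001}
    - {"x": 0.001, "y": -0.084, "z": 0.01, "rx": 0.0, "ry": 0.0, "rz": 0.0, "fingers": 0.001}
    - {"x": 0.001, "y": -0.084, "z": 0.005, "rx": 0.0, "ry": 0.0, "rz": 0.0, "fingers": 0.001}
    - {"x": 0.001, "y": -0.084, "z": 0.002, "rx": 0.0, "ry": 0.0, "rz": 0.0, "fingers": 0.001}
    - {"x": 0.001, "y": -0.084, "z": 0.001, "rx": 0.0, "ry": 0.0, "rz": 0.0, "fingers": 0.001}
    - {"x": 0.001, "y": -0.084, "z": 0.001, "rx": 0.0, "ry": 0.0, "rz": 0.0, "fingers": 0.001}

```text
time_s: 10.85
ee_pos: [436.5, 12.2, 71.9]
ee_rot: [3.14, -0.001, -0.002]
wrist_force: [-1.7, -5.2, 8.2]
finger_gap: 1.1
finger_force: 4.3
```

Call:
send_rows:
  increments:
    - {"x": 0.0, "y": 0.0, "z": -0.0007, "rx": 0.0, "ry": 0.0, "rz": 0.0, "fingers": 0.001}
    - {"x": 0.0, "y": 0.0, "z": -0.0007, "rx": 0.0, "ry": 0.0, "rz": 0.0, "fingers": 0.001}

```text
time_s: 11.05
ee_pos: [436.5, 12.1, 71.9]
ee_rot: [3.14, -0.001, -0.001]
wrist_force: [-6.1, -4.4, 18.3]
finger_gap: 1.2
finger_force: 8.7
```

Hatch 2 is solid as well (18 N, no give). On to hatch 3.

Call:
send_rows:
  increments:
    - {"x": 0.0, "y": 0.0, "z": 0.02, "rx": 0.0, "ry": 0.0, "rz": 0.0, "fingers": 0.001}
    - {"x": 0.001, "y": -0.042, "z": 0.02, "rx": 0.0, "ry": 0.0, "rz": 0.0, "fingers": 0.001}
    - {"x": 0.001, "y": -0.085, "z": 0.02, "rx": 0.0, "ry": 0.0, "rz": 0.0, "fingers": 0.001}
    - {"x": 0.001, "y": -0.085, "z": 0.01, "rx": 0.0, "ry": 0.0, "rz": 0.0, "fingers": 0.001}
    - {"x": 0.001, "y": -0.085, "z": 0.005, "rx": 0.0, "ry": 0.0, "rz": 0.0, "fingers": 0.001}
    - {"x": 0.001, "y": -0.085, "z": 0.002, "rx": 0.0, "ry": 0.0, "rz": 0.0, "fingers": 0.001}
    - {"x": 0.001, "y": -0.085, "z": 0.001, "rx": 0.0, "ry": 0.0, "rz": 0.0, "fingers": 0.001}
    - {"x": 0.001, "y": -0.085, "z": 0.001, "rx": 0.0, "ry": 0.0, "rz": 0.0, "fingers": 0.001}

```text
time_s: 11.85
ee_pos: [437.6, -72.1, 72.1]
ee_rot: [3.141, -0.001, -0.001]
wrist_force: [-1.1, -1.1, 2.7]
finger_gap: 1.2
finger_force: 1.6
```

Call:
send_rows:
  increments:
    - {"x": 0.0, "y": 0.0, "z": -0.001, "rx": 0.0, "ry": 0.0, "rz": 0.0, "fingers": 0.001}
    - {"x": 0.0, "y": 0.0, "z": -0.001, "rx": 0.0, "ry": 0.0, "rz": 0.0, "fingers": 0.001}

```text
time_s: 12.05
ee_pos: [437.7, -72.2, 71.9]
ee_rot: [3.141, -0.0, -0.001]
wrist_force: [-5.8, -0.3, 15.8]
finger_gap: 0.8
finger_force: 8.2
```

Hatch 3 is solid too (16 N, no give). That leaves hatch 4, which I'll test the same way.

Call:
send_rows:
  increments:
    - {"x": 0.0, "y": 0.0, "z": 0.02, "rx": 0.0, "ry": 0.0, "rz": 0.0, "fingers": 0.001}
    - {"x": 0.0, "y": -0.042, "z": 0.02, "rx": 0.0, "ry": 0.0, "rz": 0.0, "fingers": 0.001}
    - {"x": 0.0, "y": -0.085, "z": 0.02, "rx": 0.0, "ry": 0.0, "rz": 0.0, "fingers": 0.001}
    - {"x": 0.0, "y": -0.085, "z": 0.01, "rx": 0.0, "ry": 0.0, "rz": 0.0, "fingers": 0.001}
    - {"x": 0.0, "y": -0.085, "z": 0.005, "rx": 0.0, "ry": 0.0, "rz": 0.0, "fingers": 0.001}
    - {"x": 0.0, "y": -0.085, "z": 0.002, "rx": 0.0, "ry": 0.0, "rz": 0.0, "fingers": 0.001}
    - {"x": 0.0, "y": -0.085, "z": 0.001, "rx": 0.0, "ry": 0.0, "rz": 0.0, "fingers": 0.001}
    - {"x": 0.0, "y": -0.085, "z": 0.0, "rx": 0.0, "ry": 0.0, "rz": 0.0, "fingers": 0.001}
    - {"x": 0.0, "y": -0.085, "z": 0.0, "rx": 0.0, "ry": 0.0, "rz": 0.0, "fingers": 0.001}

```text
time_s: 12.95
ee_pos: [437.6, -157.3, 70.9]
ee_rot: [-3.141, 0.003, 0.0]
wrist_force: [-0.6, 0.3, 1.0]
finger_gap: 1.4
finger_force: 0.5
```

Call:
send_rows:
  increments:
    - {"x": 0.0, "y": 0.0, "z": -0.001, "rx": 0.0, "ry": 0.0, "rz": 0.0, "fingers": 0.001}
    - {"x": 0.0, "y": 0.0, "z": -0.001, "rx": 0.0, "ry": 0.0, "rz": 0.0, "fingers": 0.001}

```text
time_s: 13.15
ee_pos: [438.0, -157.6, 70.0]
ee_rot: [-3.141, 0.004, -0.001]
wrist_force: [-1.7, 1.7, 2.1]
finger_gap: 1.1
finger_force: 1.3
```

Hatch 4 gives: about 2 N while moving past the pad's rest height. Pushing it down in stages.

Call:
send_rows:
  increments:
    - {"x": 0.0, "y": 0.0, "z": -0.002, "rx": 0.0, "ry": 0.0, "rz": 0.0, "fingers": 0.001}
    - {"x": 0.0, "y": 0.0, "z": -0.004, "rx": 0.0, "ry": 0.0, "rz": 0.0, "fingers": 0.001}
    - {"x": 0.0, "y": 0.0, "z": -0.006, "rx": 0.0, "ry": 0.0, "rz": 0.0, "fingers": 0.001}
    - {"x": 0.0, "y": 0.0, "z": -0.006, "rx": 0.0, "ry": 0.0, "rz": 0.0, "fingers": 0.001}

```text
time_s: 13.55
ee_pos: [438.2, -158.0, 63.7]
ee_rot: [3.141, -0.004, 0.001]
wrist_force: [0.4, 1.0, 0.8]
finger_gap: 0.7
finger_force: 0.6
```

Call:
send_rows:
  increments:
    - {"x": 0.0, "y": 0.0, "z": -0.002, "rx": 0.0, "ry": 0.0, "rz": 0.0, "fingers": 0.001}
    - {"x": 0.0, "y": 0.0, "z": -0.004, "rx": 0.0, "ry": 0.0, "rz": 0.0, "fingers": 0.001}
    - {"x": 0.0, "y": 0.0, "z": -0.006, "rx": 0.0, "ry": 0.0, "rz": 0.0, "fingers": 0.001}
    - {"x": 0.0, "y": 0.0, "z": -0.006, "rx": 0.0, "ry": 0.0, "rz": 0.0, "fingers": 0.001}

```text
time_s: 13.95
ee_pos: [437.3, -158.1, 57.5]
ee_rot: [3.142, -0.005, -0.001]
wrist_force: [-0.8, -0.3, -0.1]
finger_gap: 0.9
finger_force: 0.1
```

Call:
send_rows:
  increments:
    - {"x": 0.0, "y": 0.0, "z": -0.001, "rx": 0.0, "ry": 0.0, "rz": 0.0, "fingers": 0.001}
    - {"x": 0.0, "y": 0.0, "z": -0.002, "rx": 0.0, "ry": 0.0, "rz": 0.0, "fingers": 0.001}
    - {"x": 0.0, "y": 0.0, "z": -0.002, "rx": 0.0, "ry": 0.0, "rz": 0.0, "fingers": 0.001}

```text
time_s: 14.25
ee_pos: [437.6, -158.0, 55.7]
ee_rot: [3.142, -0.004, -0.0]
wrist_force: [0.0, -1.0, 1.6]
finger_gap: 0.7
finger_force: 0.7
```

Call:
send_rows:
  increments:
    - {"x": 0.0, "y": 0.0, "z": -0.001, "rx": 0.0, "ry": 0.0, "rz": 0.0, "fingers": 0.001}
    - {"x": 0.0, "y": 0.0, "z": -0.002, "rx": 0.0, "ry": 0.0, "rz": 0.0, "fingers": 0.001}
    - {"x": 0.0, "y": 0.0, "z": -0.002, "rx": 0.0, "ry": 0.0, "rz": 0.0, "fingers": 0.001}

```text
time_s: 14.55
ee_pos: [437.5, -158.0, 53.7]
ee_rot: [-3.142, 0.004, 0.001]
wrist_force: [0.2, -0.2, 1.6]
finger_gap: 1.3
finger_force: 0.6
```

Call:
send_rows:
  increments:
    - {"x": 0.0, "y": 0.0, "z": -0.001, "rx": 0.0, "ry": 0.0, "rz": 0.0, "fingers": 0.001}
    - {"x": 0.0, "y": 0.0, "z": -0.0015, "rx": 0.0, "ry": 0.0, "rz": 0.0, "fingers": 0.001}
    - {"x": 0.0, "y": 0.0, "z": -0.0015, "rx": 0.0, "ry": 0.0, "rz": 0.0, "fingers": 0.001}

```text
time_s: 14.85
ee_pos: [437.5, -158.0, 52.2]
ee_rot: [-3.142, 0.004, 0.001]
wrist_force: [-0.1, 0.8, 2.9]
finger_gap: 0.8
finger_force: 0.8
```

Run:
```python
from bench import arm
import cv2,numpy as np
s=arm.get_state();print(s['time_s'],s['ee_pos'],s['wrist_force'])
c=arm.camera('wrist')
im=np.hstack([cv2.resize(c['img'],(400,300)),cv2.resize(arm.camera('scene')['img'][160:280,300:460],(400,300))]);cv2.imwrite('pics/w7.png',im[:,:,::-1])
```

```text
14.85 [ 437.52173219 -157.96839904   52.24914392] [-0.09648773  0.76599715  2.85498631]
```

View pics/w7.png

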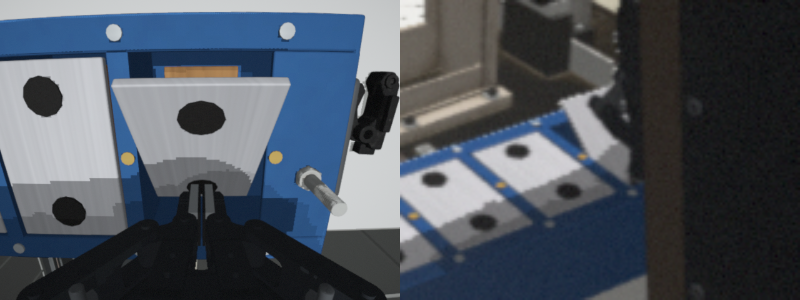

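Hatch 4 is tilted well open, its far edge raised at (200,80), and nothing else is touched. Pushing on to the stop.

Call:
send_rows:
  increments:
    - {"x": 0.0, "y": 0.0, "z": -0.001, "rx": 0.0, "ry": 0.0, "rz": 0.0, "fingers": 0.001}
    - {"x": 0.0, "y": 0.0, "z": -0.0015, "rx": 0.0, "ry": 0.0, "rz": 0.0, "fingers": 0.001}
    - {"x": 0.0, "y": 0.0, "z": -0.0015, "rx": 0.0, "ry": 0.0, "rz": 0.0, "fingers": 0.001}

```text
time_s: 15.25
ee_pos: [437.6, -158.0, 50.8]
ee_rot: [-3.142, 0.004, 0.0]
wrist_force: [0.1, -0.6, 2.3]
finger_gap: 1.0
finger_force: 0.7
```

Call:
send_rows:
  increments:
    - {"x": 0.0, "y": 0.0, "z": -0.001, "rx": 0.0, "ry": 0.0, "rz": 0.0, "fingers": 0.001}
    - {"x": 0.0, "y": 0.0, "z": -0.001, "rx": 0.0, "ry": 0.0, "rz": 0.0, "fingers": 0.001}

```text
time_s: 15.45
ee_pos: [437.6, -158.0, 49.7]
ee_rot: [-3.142, 0.004, 0.0]
wrist_force: [-0.0, 0.5, 2.3]
finger_gap: 0.7
finger_force: 0.5
```

Call:
send_rows:
  increments:
    - {"x": 0.0, "y": 0.0, "z": -0.001, "rx": 0.0, "ry": 0.0, "rz": 0.0, "fingers": 0.001}
    - {"x": 0.0, "y": 0.0, "z": -0.0015, "rx": 0.0, "ry": 0.0, "rz": 0.0, "fingers": 0.001}

```text
time_s: 15.65
ee_pos: [437.7, -158.0, 48.4]
ee_rot: [3.142, -0.004, 0.0]
wrist_force: [-0.9, 1.5, 9.0]
finger_gap: 0.7
finger_force: 3.8
```

Call:
send_rows:
  increments:
    - {"x": 0.0, "y": 0.0, "z": -0.001, "rx": 0.0, "ry": 0.0, "rz": 0.0, "fingers": 0.001}
    - {"x": 0.0, "y": 0.0, "z": -0.001, "rx": 0.0, "ry": 0.0, "rz": 0.0, "fingers": 0.001}

```text
time_s: 15.85
ee_pos: [437.8, -158.0, 48.2]
ee_rot: [3.141, -0.004, 0.0]
wrist_force: [-3.8, 1.7, 14.9]
finger_gap: 1.0
finger_force: 7.0
```

The stop is reached (15 N). Withdrawing straight up.

Call:
send_rows:
  increments:
    - {"x": 0.0, "y": 0.0, "z": 0.005, "rx": 0.0, "ry": 0.0, "rz": 0.0, "fingers": 0.001}
    - {"x": 0.0, "y": 0.0, "z": 0.02, "rx": 0.0, "ry": 0.0, "rz": 0.0, "fingers": 0.001}
    - {"x": 0.0, "y": 0.0, "z": 0.05, "rx": 0.0, "ry": 0.0, "rz": 0.0, "fingers": 0.001}
    - {"x": 0.0, "y": 0.0, "z": 0.09, "rx": 0.0, "ry": 0.0, "rz": 0.0, "fingers": 0.001}
    - {"x": 0.0, "y": 0.0, "z": 0.13, "rx": 0.0, "ry": 0.0, "rz": 0.0, "fingers": 0.001}
    - {"x": 0.0, "y": 0.0, "z": 0.13, "rx": 0.0, "ry": 0.0, "rz": 0.0, "fingers": 0.001}
    - {"x": 0.0, "y": 0.0, "z": 0.13, "rx": 0.0, "ry": 0.0, "rz": 0.0, "fingers": 0.001}
    - {"x": 0.0, "y": 0.0, "z": 0.13, "rx": 0.0, "ry": 0.0, "rz": 0.0, "fingers": 0.001}

```text
time_s: 16.65
ee_pos: [436.8, -157.8, 176.4]
ee_rot: [-3.141, 0.005, 0.003]
wrist_force: [0.0, 0.7, -0.5]
finger_gap: 1.1
finger_force: 0.0
```

Run:
```python
from bench import arm
import cv2,numpy as np
s=arm.get_state();print(s['time_s'],s['ee_pos'],s['wrist_force'])
cv2.imwrite('pics/w8.png',arm.camera('wrist')['img'][:,:,::-1])
```

```text
16.65 [ 436.80834376 -157.84373456  176.37290018] [ 0.02460375  0.70122281 -0.45645222]
```

View pics/w8.png

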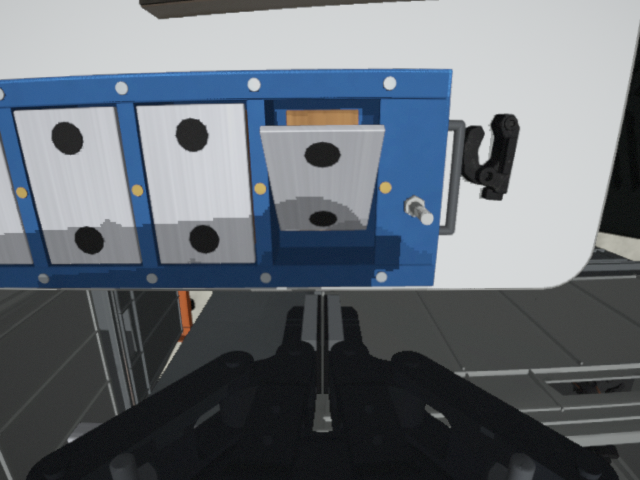

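Hatch 4 stays wide open at (322,180). The bolt (418,210) and right clip (490,155) are undisturbed, and the tool is clear. Handing in.

```bash
python3 -c "
from bench import arm
print(arm.close_job())"
```

```text
the job is handed in; nothing more can be done
None
```

Hatch 4 was the free one (1–3 were solid at 16–20 N): I pushed its near end down to the stop, it stayed open after I withdrew clear, and the job was handed in at about 17 s; no verdict was returned.

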